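# Check the end float of the pastry cutter shaft

### The arm

A 6-joint arm with a two-finger parallel gripper is mounted at the origin on the work surface. World frame = base frame: x ahead of the robot, y to its left, z up, the work surface at z = 0. Lengths are in m, angles in rad, forces in N, time in s.
With the tool pointing down it reaches from about 0.3 to 0.875 m from the base axis. Payload 6.4 kg.
Tool frame: the origin (TCP) lies midway between the tips of the shut fingers; the grasp point (between the pads) lies 19 mm behind it; x points along the fingers, y is the direction in which the jaws open and shut, and the axes are right-handed (so a half turn about x gives the same grasp; the last joint's range is limited). The gripper opens to 85 mm and grips with 20 to 120 N. Pads are 22 mm wide; open, the fingers measure 114 mm over their backs; the gripper's body (76 mm by 85 mm) begins 54 mm behind the grasp point. The pads swing forward as they close: fully open they stand 13 mm farther back than shut.
Start: joints at [-1.501, 0.181, 1.607, -0, 1.354, -0.206], TCP at [0.157, -0.553, 0.231] pointing down, gripper open.
Joint ranges: [-2.99, 2.99], [-0.89, 2.07], [0.3, 2.58], [-1.14, 4.28], [0, 2.63], [-3.12, 3.12]. Speed limits (rad/s): [2.57, 2.57, 3.01, 3.14, 3.14, 3.14].

### API

Orientations are given as a unit quaternion [w, x, y, z].
In Python, from bench import ctrl gives the robot as it stands.
- The arm moves only by the tool servo_tool, never from a script. Its argument "targets" is a list of rows, each a list of 7 numbers: the turn, a rotation vector about the tool's x, y, z in rad, then the shift along the tool's x, y, z in mm, then the opening, from -1 (shut) to 1 (fully open). A call has exactly 8 rows; each row is the pose to reach, as a shift and turn from the pose measured when the call began, along the tool's axes at that moment; what a row does not reach only later rows make up. A row lasts 1/8 s, in which the tool goes at most 62.5 mm and 10.7 degrees, less where a joint would pass 70% of its speed; a pose out of reach is approached as far as the arm can. A call with a gripper value outside its range is refused whole. The fingers move at their own pace and stop on an object; the grip force is fixed at half the most. Time passes only in rows, so rows that repeat a pose let the fingers close, or fill a call up. It gives the time, the measured TCP pose, the force and the opening at its end, in the units of the state.
- ctrl.get_obs(): the state, without advancing time (a new reading comes with each control period).
- ctrl.camera(name): name is "scene" or "top" or "wrist"; returns a dict with "pixels" (384x512x3 uint8, blue, green, red), "intrinsics" (3x3 intrinsics, pixels), "D" ([k1, k2, p1, p2, k3] as OpenCV has them; the pictures are not rectified), "R" (3x3) and "t" (3): a world point X has camera coordinates R X + t; the wrist camera has in their place "tool_from_camera" (4x4, takes a point from camera to tool coordinates, whose origin is the TCP and whose axes are the tool frame's). Camera axes: x right, y down, z forward; pixel columns grow to the right and rows downward; lengths in m; the calibration is good to about 2 mm. A picture is of the moment at which its call begins: read the wrist's pose just before it. There is no depth.
- ctrl.hand_in(): hands the job in, once; it reports no verdict.
The state is a dict: "time_s": time; "q": joint angles; "dq": joint speeds; "joint_efforts": joint torques, N m; "eef_pos": TCP position; "eef_rot": TCP orientation; "wrist_force": force on the tool from outside, world axes, zero at the start; "torque": the same for the moment, N m; "opening": opening from 0.0 (shut) to 1.0 (fully open).
Only numpy, scipy, OpenCV 4.12 (cv2) and the standard library are available. Lean on these libraries where they do the work, as an engineer would, in place of code of your own. Each camera call takes 0.05 s, during which the arm holds its last target.

### The job

Before the dessert shift, check the end float of the bench pastry cutter, the one with the blue knob: by the knob, draw its shaft out along its axis until it comes up against its stop, then push it back in until it comes up against the other stop, leave it there and let go. Leave the shaft of the roller with the white knob where it is, and do not shift or tip the amber dessert glass.

Things in the scene. Friction and masses are not known exactly. Their poses are not given: they have to be found in the camera images.
- cutter_shaft (a joint): Slide of the blue-knobbed pastry cutter's shaft, m: 0 = fully in (stop), 0.050 = drawn fully out (stop). Starts part-way; about 2 N of friction, no spring, cannot turn. Shaft 12 mm thick, level, through two pillars (16 thick, 50 wide, tops at 93 mm, 110 mm apart) on a fixed steel base 200 x 110 mm; between them a 60 mm long drum with five steel discs, 60 mm across, meets a pillar at each stop.
- cutter_knob (a point): Centre of the blue knob on the end of the cutter's shaft: a cylinder 34 mm in diameter, 40 mm long, lying along the shaft 75 mm above the worktop, beyond one pillar, free all round. x axis: level along the shaft, the way it is drawn out, away from the pillars; y: level, across; z: up. Moves with the shaft; when fully in, its inner end is 15 mm from the pillar and its centre 106 mm from mid-base.
- docker_knob (a point): Centre of the white knob of the other roller, a bystander: same stand, sizes, axes and 50 mm travel as the cutter, but a white knob and a white studded drum 52 mm across instead of steel discs. Its shaft slides just as easily and must stay where it is.
- amber_glass: Empty amber dessert glass standing upright beyond the rollers, 80 mm in diameter at the rim, 65 mm high; origin at the centre of its underside, z axis up. The other glasses are clear.

How it is judged:
On the way, in this order (a step that is already met when the one before it is completed fails the run):
1. the blue-knobbed shaft is drawn out to its outer stop (within 10 mm) (value of joint cutter_shaft above 0.04 m), for 0.2 s.
2. it is then pushed in to its inner stop (within 10 mm) (value of joint cutter_shaft below 0.01 m), for 0.2 s.
At the end, for the whole second after the job is handed in: The blue-knobbed cutter shaft is at rest pushed in, within 10 mm of its inner stop; the white-knobbed shaft is within 10 mm of where it started; the amber glass stands upright (within 10 degrees) within 20 mm of where it was (value of joint cutter_shaft below 0.01 m and velocity of joint cutter_shaft between -0.01 and 0.01 m/s and distance of docker_knob from where it was at the start of the episode below 0.01 m and distance of amber_glass from where it was at the start of the episode below 0.02 m and angle between amber_glass's own z axis and vertical below 0.17 rad); the robot touches nothing.
It fails at once if the white-knobbed shaft is moved by more than 10 mm (distance of docker_knob from where it was at the start of the episode above 0.01 m).
It fails at once if the amber glass is shifted by more than 20 mm or tipped by more than 10 degrees (distance of amber_glass from where it was at the start of the episode above 0.02 m or angle between amber_glass's own z axis and vertical above 0.17 rad).
It also fails if it takes over 35 s, if anything falls off the work surface, if the arm or the gripper's body presses on something with over 40 N, if the wrist force passes 120 N, or if a joint passes its speed limit or range.

## Working session

There is one attempt and no reset: what is moved stays moved. The work goes in short steps, Python scripts to look and compute and a tool call to move; the robot and the scene stay as the last step left them, time stands still between calls to the robot, and variables do not carry over. Pictures are saved under pics/ and viewed, and the job is handed in when it is done.

Besides the shell and the picture viewer there is one more tool, called after ">>>" by a JSON object that holds its "op" and its "data". servo_tool: Moves the arm, as the interface text tells. Its arguments: {"type":"object","properties":{"targets":{"type":"array","items":{"type":"array","items":{"type":"number"}}}},"required":["targets"]}

```bash
mkdir -p pics; ls
python3 - <<'E'
from bench import ctrl
import cv2
o=ctrl.get_obs()
print(o)
import pickle
d={}
for n in ["scene","top","wrist"]:
    c=ctrl.camera(n); d[n]=c; cv2.imwrite(f"pics/{n}0.png",c["pixels"])
    print(n,c["intrinsics"].tolist() if hasattr(c["intrinsics"],'tolist') else c["intrinsics"],c["D"])
pickle.dump((o,d),open("d0.pkl","wb"))
E
```

```text
pics
{'time_s': 0.0, 'q': array([-1.50128553e+00,  1.81550771e-01,  1.60803544e+00, -1.57586726e-05,
        1.35381501e+00, -2.06296792e-01]), 'dq': array([-4.68824840e-04, -5.53125224e-04,  9.50948507e-04,  4.13498518e-05,
       -1.98910763e-03, -1.02673206e-03]), 'joint_efforts': array([ 3.93833325e-04, -4.44880128e+01, -3.51329219e+01, -3.48947879e-04,
        9.17580823e-03,  1.26719473e-05]), 'eef_pos': array([ 0.1565595 , -0.55268043,  0.23036544]), 'eef_rot': array([ 0.09656678,  0.70043156,  0.09784338, -0.70035502]), 'wrist_force': array([-0.44209488,  0.32402351,  0.73274772]), 'torque': array([-0.06613428,  0.00399918, -0.00068645]), 'opening': 0.9981921767360605}
scene [[483.6757419161665, 0.0, 260.33969458325635], [0.0, 483.6757419161665, 192.00002626652343], [0.0, 0.0, 1.0]] [-0.10514424  0.          0.          0.          0.        ]
top [[357.71627582938015, 0.0, 252.7437102092229], [0.0, 357.71627582938015, 190.0908226380515], [0.0, 0.0, 1.0]] [0.00186948 0.         0.         0.         0.        ]
wrist [[276.1164686237846, 0.0, 250.71836128587668], [0.0, 276.1164686237846, 189.63742815998143], [0.0, 0.0, 1.0]] [-0.0104021  0.         0.         0.         0.       ]
```

View pics/scene0.png

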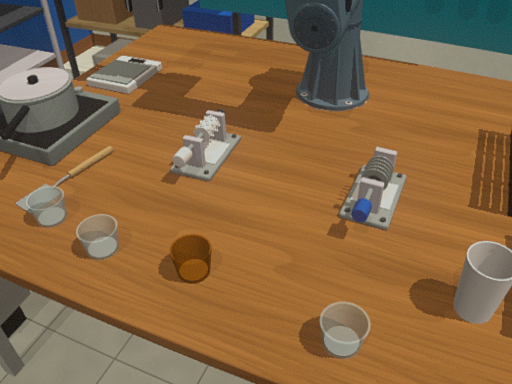

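View pics/top0.png

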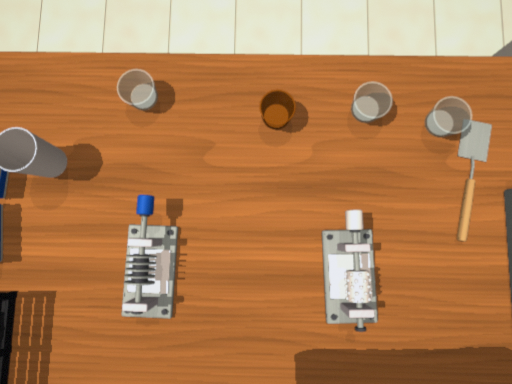

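View pics/wrist0.png

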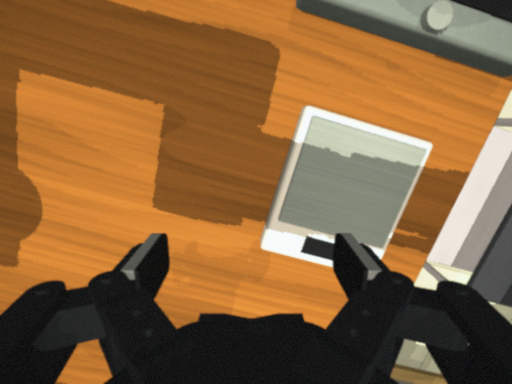

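The blue knob is at about (145,205) in the top view and (362,210) in the scene view. The white knob is at (355,220) in the top view, and the amber glass is at (278,110).

```bash
cat > h.py <<'E'
import numpy as np, cv2
def ray(c,uv):
    p=cv2.undistortPoints(np.array([[uv]],float),np.array(c["intrinsics"]),np.array(c["D"]))[0,0]
    R=np.array(c["R"]);t=np.array(c["t"])
    return -R.T@t, R.T@np.array([p[0],p[1],1.])
def onz(c,uv,z):
    o,d=ray(c,uv); return o+d*(z-o[2])/d[2]
def tri(c1,a,c2,b):
    o1,d1=ray(c1,a);o2,d2=ray(c2,b)
    s=np.linalg.lstsq(np.c_[d1,-d2],o2-o1,rcond=None)[0]
    p,q=o1+s[0]*d1,o2+s[1]*d2
    return (p+q)/2,np.linalg.norm(p-q)
def blue(im,k=3):
    h=cv2.cvtColor(im,cv2.COLOR_BGR2HSV)
    m=cv2.inRange(h,(108,140,40),(130,255,255))
    return m
def blobs(m,minA=30):
    n,l,s,c=cv2.connectedComponentsWithStats(m)
    return [(s[i].tolist(),c[i].round(1).tolist()) for i in range(1,n) if s[i,4]>minA],l
E
python3 - <<'E'
from h import *
import pickle
o,d=pickle.load(open("d0.pkl","rb"))
for n in ["scene","top"]:
    m=blue(d[n]["pixels"]); b,l=blobs(m); print(n,b)
    cs,_=cv2.findContours(m,cv2.RETR_EXTERNAL,cv2.CHAIN_APPROX_NONE)
    for c in cs:
        if cv2.contourArea(c)>80: print(cv2.minAreaRect(c), cv2.boxPoints(cv2.minAreaRect(c)).round(1).tolist())
t=d["top"];print("campos",ray(t,(0,0))[0], ray(d["scene"],(0,0))[0])
im=t["pixels"]
z=cv2.resize(im[180:330,100:200],None,fx=5,fy=4*1.0,interpolation=cv2.INTER_CUBIC)
z=cv2.resize(im[185:325,90:200],None,fx=4,fy=4,interpolation=cv2.INTER_CUBIC)
cv2.imwrite("pics/topz.png",z)
z=cv2.resize(d["scene"]["pixels"][140:240,320:420],None,fx=5,fy=5,interpolation=cv2.INTER_CUBIC)
cv2.imwrite("pics/scz.png",z)
E
```

```text
scene [([182, 1, 51, 32, 935], [206.0, 18.2]), ([241, 13, 13, 18, 159], [246.0, 20.5]), ([0, 19, 54, 33, 628], [29.7, 36.8]), ([12, 24, 11, 9, 33], [17.7, 27.6]), ([76, 30, 16, 10, 56], [82.8, 33.6]), ([58, 37, 7, 12, 40], [61.0, 42.9]), ([354, 199, 17, 18, 185], [363.2, 206.0])]
((363.3031005859375, 206.0518035888672), (15.40405559539795, 14.468295097351074), 30.25643539428711) [[353.0, 208.39999389648438], [360.29998779296875, 195.89999389648438], [373.6000061035156, 203.6999969482422], [366.29998779296875, 216.1999969482422]]
((27.900001525878906, 32.20000076293945), (55.012908935546875, 30.688434600830078), 8.130102157592773) [[-1.5, 43.5], [2.799999952316284, 13.100000381469727], [57.29999923706055, 20.899999618530273], [53.0, 51.29999923706055]]
((247.0, 21.5), (12.0, 17.0), 0.0) [[241.0, 30.0], [241.0, 13.0], [253.0, 13.0], [253.0, 30.0]]
((207.69979858398438, 15.868156433105469), (52.513999938964844, 26.842491149902344), 7.765166282653809) [[179.89999389648438, 25.600000381469727], [183.5, -1.0], [235.5, 6.099999904632568], [231.89999389648438, 32.70000076293945]]
top [([0, 171, 7, 26, 105], [2.1, 182.5]), ([137, 195, 16, 20, 279], [144.7, 204.5])]
((144.5, 204.5), (19.0, 15.0), 90.0) [[137.0, 195.0], [152.0, 195.0], [152.0, 214.0], [137.0, 214.0]]
((1.6466999053955078, 183.5220184326172), (5.191915988922119, 25.16843032836914), 8.530765533447266) [[-2.799999952316284, 195.60000610351562], [0.8999999761581421, 170.6999969482422], [6.099999904632568, 171.5], [2.299999952316284, 196.39999389648438]]
campos [ 0.53874967 -0.00176558  0.81141011] [1.3388611  0.34406659 0.72511887]
```

View pics/topz.png

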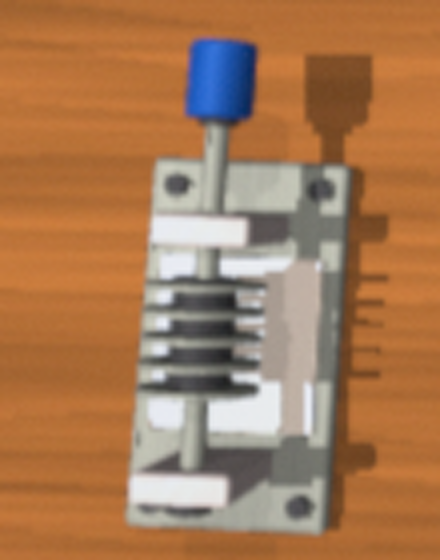

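View pics/scz.png

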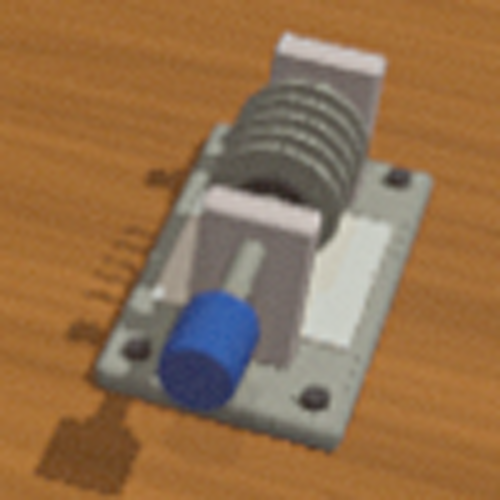

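The zooms show the shaft pointing slightly off +x. The front pillar top spans (150–248, 215–245) in the zoom, and the rear one spans (130–228, 475–507).

Run:
```python
from h import *
import pickle
from scipy.spatial.transform import Rotation as Ro
o,d=pickle.load(open("d0.pkl","rb"))
t=d["top"];s=d["scene"]
z=lambda u,v:(90+u/4-.375,185+v/4-.375)
fp=onz(t,z(199,230),.093); rp=onz(t,z(179,491),.093)
print("front",fp,"rear",rp,np.linalg.norm(fp-rp), "width",np.linalg.norm(onz(t,z(150,230),.093)-onz(t,z(248,230),.093)))
ax=(fp-rp)[:2];ax/=np.linalg.norm(ax);print("axis",ax,np.degrees(np.arctan2(ax[1],ax[0])))
mid=(fp+rp)/2;print("mid",mid)
for nm,u,v in [("outer",223,40),("inner",220,120),("centre",221,80)]:
    p=onz(t,z(u,v),.085 if nm!="centre" else .08);print(nm,p,"along",(p-mid)[:2]@ax,"across",(p-mid)[:2]@[-ax[1],ax[0]])
h=cv2.cvtColor(s["pixels"],cv2.COLOR_BGR2HSV)
m=cv2.inRange(h,(105,120,20),(132,255,255)); print([b for b in blobs(m)[0] if b[1][1]>100])
print(tri(t,z(221,80),s,(362.5,209.5)))
# axis by shaft ends in image too
q=onz(t,z(190,465),.075);q2=onz(t,z(216,125),.075);a=(q2-q)[:2];print(np.degrees(np.arctan2(a[1],a[0])))
print("base corners",[onz(t,z(*c),.01).round(3).tolist() for c in[(157,160),(350,165),(128,520),(322,530)]])
print("white",onz(t,(354.5,219.5),.08),"amber",onz(t,(278,110),.03))
print("tool axes (cols)\n",Ro.from_quat(o["eef_rot"],scalar_first=True).as_matrix().round(3))
```

```text
front [0.51839272 0.23639649 0.093     ] rear [0.39208258 0.23879677 0.093     ] 0.12633294376483134 width 0.04919987564813765
axis [ 0.99981949 -0.01899963] -1.0886642595489882
mid [0.45523765 0.23759663 0.093     ]
outer [0.61484378 0.23232638 0.085     ] along 0.15967745418463594 across -0.0022368360144215315
inner [0.57382515 0.23154572 0.085     ] along 0.11868105810123018 across -0.003796696934838516
centre [0.59464141 0.23380236 0.08      ] along 0.13945068611017475 across -0.0011449623518499216
[([353, 199, 19, 20, 207], [362.9, 206.4])]
(array([0.59451507, 0.23672871, 0.07531064]), np.float64(0.002885698646569612))
-1.1267916368706676
base corners [[0.554, 0.29, 0.01], [0.554, 0.181, 0.01], [0.359, 0.294, 0.01], [0.356, 0.187, 0.01]]
white [ 0.57216238 -0.19555543  0.08      ] amber [ 0.8182403  -0.04041805  0.03      ]
tool axes (cols)
 [[-0.     0.272 -0.962]
 [ 0.002 -0.962 -0.272]
 [-1.    -0.002 -0.   ]]
```

Pillar spacing is 126 mm centre to centre as expected, and the base is 200×110. The knob centre is at about (0.594, 0.235, 0.075) with the shaft about 34 mm out. I'll move in two hops.

>>> {"op": "servo_tool", "data": {"targets": [[0.02,0,0,0,-40,-40,1],[0.04,0,0,0,-80,-80,1],[0.06,0,0,0,-120,-120,1],[0.08,0,0,0,-160,-160,1],[0.1,0,0,0,-200,-200,1],[0.12,0,0,0,-240,-240,1],[0.14,0,0,0,-280,-280,1],[0.15,0,0,0,-320,-320,1]]}}

```text
time_s: 1.15
eef_pos: [0.3779, -0.1561, 0.2312]
eef_rot: [0.044, 0.706, 0.045, -0.706]
wrist_force: [1.2, -0.8, 0.3]
opening: 1.004
```

```bash
cat > go.py <<'E'
import sys,numpy as np
from bench import ctrl
from scipy.spatial.transform import Rotation as Ro
# target TCP pos and yaw of shaft (deg); prints turn and shift in tool frame
x,y,z,yaw=map(float,sys.argv[1:5])
o=ctrl.get_obs();R=Ro.from_quat(o["eef_rot"],scalar_first=True).as_matrix()
a=np.radians(yaw);tx=np.array([0,0,-1.]);ty=np.array([np.sin(a),-np.cos(a),0]);T=np.c_[tx,ty,np.cross(tx,ty)]
print("t",o["time_s"],"pos",o["eef_pos"].round(4),"F",o["wrist_force"].round(1),"q",o["q"].round(2))
print("turn",Ro.from_matrix(R.T@T).as_rotvec().round(3),"shift mm",(R.T@(np.array([x,y,z])-o["eef_pos"])*1000).round(1))
E
python3 go.py .5945 .2345 .19 -1.1
```

```text
t 1.15 pos [ 0.3779 -0.1561  0.2312] F [ 1.2 -0.8  0.3] q [-0.68 -0.22  2.    0.    1.36  0.76]
turn [ 0.144 -0.001  0.001] shift mm [  41.7 -360.5 -263.6]
```

>>> {"op": "servo_tool", "data": {"targets": [[0.02,0,0,0,-45,-33,1],[0.04,0,0,0,-90,-66,1],[0.06,0,0,0,-135,-99,1],[0.08,0,0,10,-180,-132,1],[0.1,0,0,20,-225,-165,1],[0.12,0,0,30,-270,-198,1],[0.144,0,0,40,-315,-231,1],[0.144,0,0,42,-360,-264,1]]}}

```text
time_s: 2.15
eef_pos: [0.5949, 0.2357, 0.1882]
eef_rot: [0.007, -0.707, 0.007, 0.708]
wrist_force: [1.6, -1.4, 0.4]
opening: 1.004
```

```bash
python3 go.py .5945 .2345 .056 -1.1
python3 - <<'E'
from h import *
from bench import ctrl
from scipy.spatial.transform import Rotation as Ro
o=ctrl.get_obs();c=ctrl.camera("wrist");im=c["pixels"]
cv2.imwrite("pics/w1.png",im)
W=np.eye(4);W[:3,:3]=Ro.from_quat(o["eef_rot"],scalar_first=True).as_matrix();W[:3,3]=o["eef_pos"]
M=np.linalg.inv(W@np.array(c["tool_from_camera"]));c["R"]=M[:3,:3];c["t"]=M[:3,3]
import pickle;pickle.dump(c,open("w1.pkl","wb"))
b,_=blobs(blue(im),100);print(b)
for s,ce in b: print(onz(c,ce,.085))
E
```

```text
t 2.15 pos [0.5949 0.2357 0.1882] F [ 1.6 -1.4  0.4] q [0.19 0.36 1.47 0.   1.31 1.78]
turn [0.    0.002 0.   ] shift mm [132.2   1.2   0.2]
[]
```

View pics/w1.png

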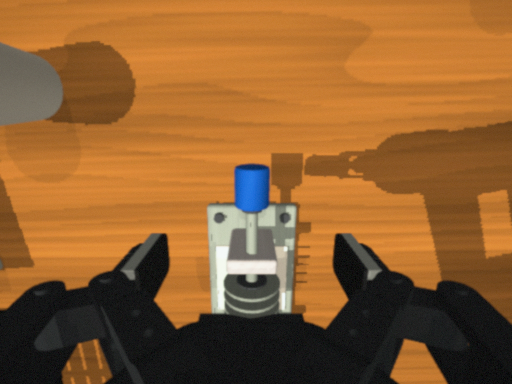

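The wrist view shows the knob at about (252,188), laterally midway between the fingers at x≈168 and x≈335. I'll check its position with a wider hue mask.

Run:
```python
from h import *
import pickle
c=pickle.load(open("w1.pkl","rb"))
h=cv2.cvtColor(c["pixels"],cv2.COLOR_BGR2HSV)
b,_=blobs(cv2.inRange(h,(100,150,40),(130,255,255)),100);print(b)
print("cam",ray(c,(0,0))[0])
x,y,w,hh,_a=b[0][0]
for uv in [(x,y+hh/2),(x+w,y+hh/2)]: print("side",onz(c,uv,.077))
print("outer",onz(c,(x+w/2,y),.09),"inner/bottom",onz(c,(x+w/2,y+hh),.09))
```

```text
[([235, 165, 34, 46, 1418], [251.6, 187.4])]
cam [0.66378942 0.23472078 0.33043705]
side [0.59460523 0.25077132 0.077     ]
side [0.59398037 0.21841742 0.077     ]
outer [0.61889783 0.23422706 0.09      ] inner/bottom [0.57581273 0.23499444 0.09      ]
```

The knob centre is (0.595, 0.2346), which agrees with the top view. I'll descend.

>>> {"op": "servo_tool", "data": {"targets": [[0,0,0,25,1,0,1],[0,0,0,50,1,0,1],[0,0,0,75,1,0,1],[0,0,0,95,1,0,1],[0,0,0,115,1,0,1],[0,0,0,127,1,0,1],[0,0,0,132,1,0,1],[0,0,0,132,1,0,1]]}}

```text
time_s: 3.2
eef_pos: [0.5971, 0.2406, 0.0559]
eef_rot: [-0.007, 0.707, -0.004, -0.707]
wrist_force: [-0.4, -0.5, -0.1]
opening: 1.004
```

```bash
python3 go.py .5945 .2346 .056 -1.1
python3 - <<'E'
from bench import ctrl
import cv2
cv2.imwrite("pics/w2.png",ctrl.camera("wrist")["pixels"])
E
```

```text
t 3.2 pos [0.5971 0.2406 0.0559] F [-0.4 -0.5 -0.1] q [0.2  0.52 1.54 0.   1.08 1.78]
turn [ 0.002 -0.     0.004] shift mm [-0.2  6.1  2.5]
```

View pics/w2.png

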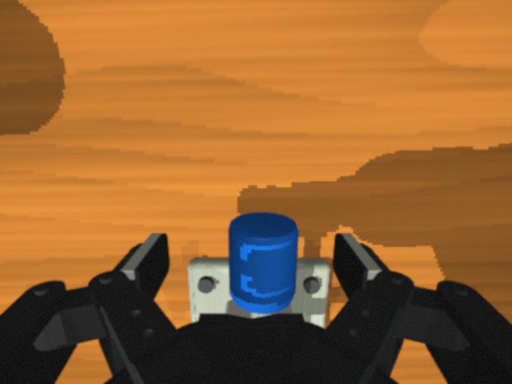

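TCP drifted 6 mm to +y because the previous hop was still settling. The picture agrees: the knob centre is at x≈264 against a finger midpoint of 252. I'll correct that and then close.

>>> {"op": "servo_tool", "data": {"targets": [[0,0,0,0,6,1,1],[0,0,0,0,6,1,1],[0,0,0,0,6,1,0],[0,0,0,0,6,1,-1],[0,0,0,0,6,1,-1],[0,0,0,0,6,1,-1],[0,0,0,0,6,1,-1],[0,0,0,0,6,1,-1]]}}

```text
time_s: 4.25
eef_pos: [0.5964, 0.2349, 0.0566]
eef_rot: [-0.008, 0.708, -0.004, -0.706]
wrist_force: [-1.1, 0.7, 4.3]
opening: 0.376
```

```bash
python3 go.py .5945 .2346 .056 -1.1
python3 - <<'E'
from bench import ctrl
import cv2
cv2.imwrite("pics/w3.png",ctrl.camera("wrist")["pixels"])
E
```

```text
t 4.25 pos [0.5964 0.2349 0.0566] F [-1.1  0.7  4.3] q [0.19 0.52 1.55 0.   1.07 1.77]
turn [ 0.003 -0.002  0.005] shift mm [0.6 0.4 1.9]
```

View pics/w3.png

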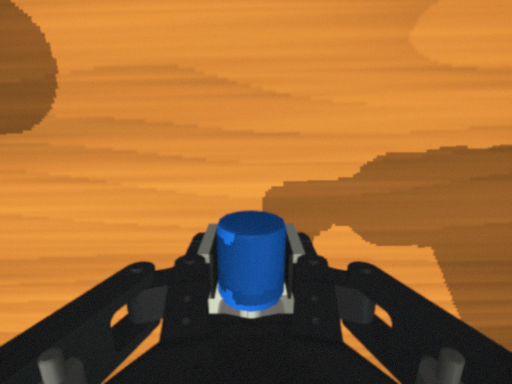

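The knob is gripped (opening 0.376, about 32–34 mm) and centred between the pads. I'll draw it out gently.

>>> {"op": "servo_tool", "data": {"targets": [[0,0,0,0,0,-3,-1],[0,0,0,0,0,-6,-1],[0,0,0,0,0,-9,-1],[0,0,0,0,0,-11,-1],[0,0,0,0,0,-12,-1],[0,0,0,0,0,-13,-1],[0,0,0,0,0,-14,-1],[0,0,0,0,0,-14,-1]]}}

```text
time_s: 5.3
eef_pos: [0.6105, 0.2347, 0.0566]
eef_rot: [-0.008, 0.708, -0.004, -0.706]
wrist_force: [-1.5, -0.6, 2.6]
opening: 0.381
```

>>> {"op": "servo_tool", "data": {"targets": [[0,0,0,0,0,-1,-1],[0,0,0,0,0,-1,-1],[0,0,0,0,0,-2,-1],[0,0,0,0,0,-2,-1],[0,0,0,0,0,-3,-1],[0,0,0,0,0,-3,-1],[0,0,0,0,0,-3,-1],[0,0,0,0,0,-3,-1]]}}

```text
time_s: 6.3
eef_pos: [0.6122, 0.2346, 0.0566]
eef_rot: [0.007, -0.707, 0.004, 0.707]
wrist_force: [-6.8, -1.5, 8.5]
opening: 0.38
```

Force is rising and the TCP is stalling at about 15.8 mm of travel, where I expected about 16. I'll pull a little further to confirm the stop.

>>> {"op": "servo_tool", "data": {"targets": [[0,0,0,0,0,-1,-1],[0,0,0,0,0,-1,-1],[0,0,0,0,0,-2,-1],[0,0,0,0,0,-2,-1],[0,0,0,0,0,-3,-1],[0,0,0,0,0,-3,-1],[0,0,0,0,0,-3,-1],[0,0,0,0,0,-3,-1]]}}

```text
time_s: 7.3
eef_pos: [0.6121, 0.2346, 0.0565]
eef_rot: [0.007, -0.704, 0.005, 0.71]
wrist_force: [-14.7, -0.7, 12.8]
opening: 0.374
```

```bash
cat > chk.py <<'E'
import sys
from h import *
from bench import ctrl
o=ctrl.get_obs();print(o["time_s"],o["eef_pos"].round(4),o["wrist_force"].round(1))
for n in ["scene","top"]:
    c=ctrl.camera(n);cv2.imwrite(f"pics/{n}_{sys.argv[1]}.png",c["pixels"])
    if n=="top":
        cv2.imwrite(f"pics/topz_{sys.argv[1]}.png",cv2.resize(c["pixels"][185:325,90:200],None,fx=4,fy=4,interpolation=cv2.INTER_CUBIC))
E
python3 chk.py out
```

```text
7.3 [0.6121 0.2346 0.0565] [-14.7  -0.7  12.8]
```

View pics/topz_out.png

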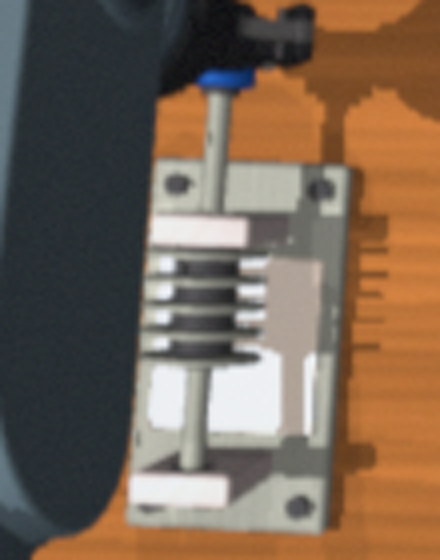

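View pics/scene_out.png

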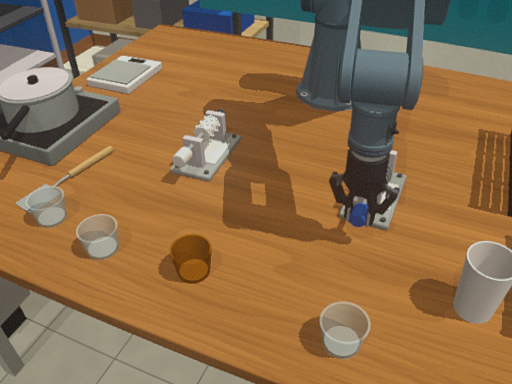

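Hard stop confirmed: no further travel, with −15 N, and the top view shows the drum up against the front pillar at zoom row ≈245. Next I'll push it in 50 mm.

>>> {"op": "servo_tool", "data": {"targets": [[0,0,0,0,0,7,-1],[0,0,0,0,0,14,-1],[0,0,0,0,0,21,-1],[0,0,0,0,0,28,-1],[0,0,0,0,0,35,-1],[0,0,0,0,0,41,-1],[0,0,0,0,0,45,-1],[0,0,0,0,0,46,-1]]}}

```text
time_s: 8.4
eef_pos: [0.5656, 0.2356, 0.0566]
eef_rot: [0.007, -0.704, 0.004, 0.71]
wrist_force: [1.7, 3.4, -3.9]
opening: 0.38
```

```bash
python3 go.py .5622 .2354 .056 -1.1
```

```text
t 8.4 pos [0.5656 0.2356 0.0566] F [ 1.7  3.4 -3.9] q [0.2  0.47 1.62 0.01 1.06 1.78]
turn [0.003 0.008 0.004] shift mm [0.7 0.2 3.4]
```

>>> {"op": "servo_tool", "data": {"targets": [[0,0,0,0,0,1,-1],[0,0,0,0,0,2,-1],[0,0,0,0,0,3,-1],[0,0,0,0,0,4,-1],[0,0,0,0,0,5,-1],[0,0,0,0,0,5,-1],[0,0,0,0,0,5,-1],[0,0,0,0,0,5,-1]]}}

```text
time_s: 9.4
eef_pos: [0.562, 0.2356, 0.0567]
eef_rot: [0.007, -0.705, 0.004, 0.709]
wrist_force: [8.2, 3.7, -7.3]
opening: 0.377
```

```bash
python3 chk.py in
```

```text
9.4 [0.562  0.2356 0.0567] [ 8.2  3.7 -7.3]
```

View pics/topz_in.png

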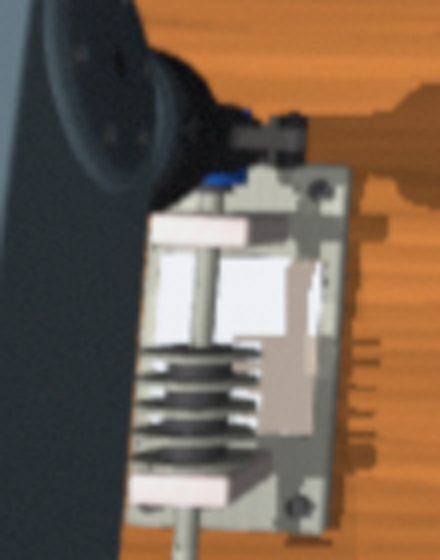

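Stop to stop travel was 50.1 mm, force is 8 N, and the drum is at the rear pillar. I'll release, checking that both pads come free before lifting.

>>> {"op": "servo_tool", "data": {"targets": [[0,0,0,0,0,0,0],[0,0,0,0,0,0,0.5],[0,0,0,0,0,0,1],[0,0,0,0,0,0,1],[0,0,0,0,0,0,1],[0,0,0,0,0,0,1],[0,0,0,0,0,0,1],[0,0,0,0,0,0,1]]}}

```text
time_s: 10.5
eef_pos: [0.562, 0.2356, 0.0567]
eef_rot: [0.007, -0.705, 0.004, 0.709]
wrist_force: [0.2, 0.4, -0.5]
opening: 0.997
```

>>> {"op": "servo_tool", "data": {"targets": [[0,0,0,-10,0,0,1],[0,0,0,-25,0,0,1],[0,0,0,-45,0,0,1],[0,0,0,-70,0,0,1],[0,0,0,-95,0,0,1],[0,0,0,-120,0,0,1],[0,0,0,-140,0,0,1],[0,0,0,-140,0,0,1]]}}

```text
time_s: 11.5
eef_pos: [0.5641, 0.2353, 0.1995]
eef_rot: [0.007, -0.707, 0.004, 0.707]
wrist_force: [0.4, -0.0, 0.2]
opening: 1.001
```

```bash
python3 chk.py up; python3 go.py .562 .2356 .2 -1.1
python3 - <<'E'
from bench import ctrl
import cv2
cv2.imwrite("pics/w4.png",ctrl.camera("wrist")["pixels"])
E
```

```text
11.5 [0.5641 0.2353 0.1995] [ 0.4 -0.   0.2]
t 11.6 pos [0.5625 0.235  0.1964] F [-0.5 -0.2 -1.4] q [0.2  0.29 1.55 0.01 1.31 1.78]
turn [0.003 0.006 0.004] shift mm [-3.6 -0.6  0.5]
```

View pics/w4.png

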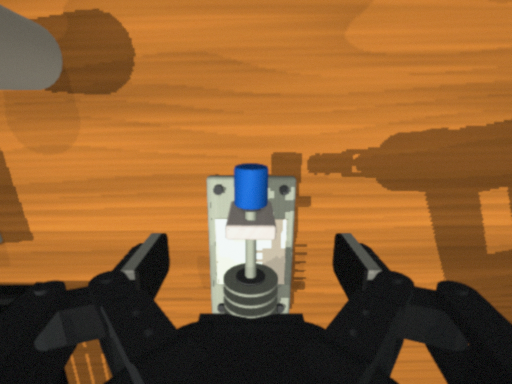

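View pics/topz_up.png

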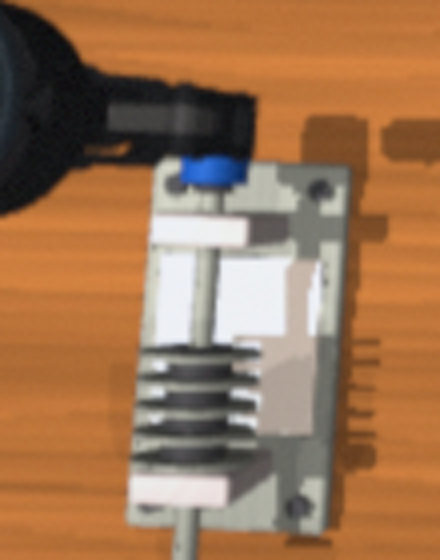

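View pics/scene_up.png

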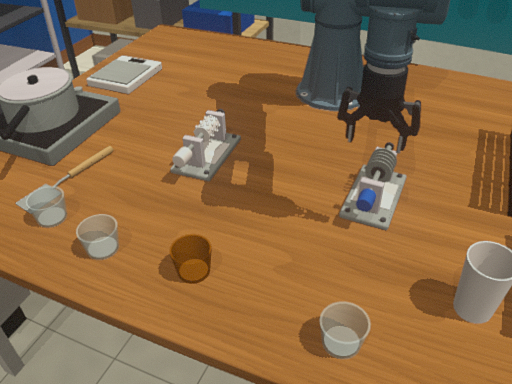

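The shaft stayed fully in after release: the knob is next to the pillar and the drum is at the rear pillar. The white knob (183,157) and amber glass (191,258) haven't moved, and the gripper is clear. I'll hand in.

```bash
python3 -c "
from bench import ctrl
print(ctrl.hand_in())"
```

```text
the job is handed in; nothing more can be done
None
```

I drew the blue-knobbed shaft out to its outer stop, pushed it back in to its inner stop, let go and lifted clear, then handed in at about 11.6 s. No verdict came back.

- **Outer stop:** the shaft started about 34 mm out. It stopped moving after about 16 mm, with the pull at about 15 N and no further travel, and the drum was against the front pillar.
- **Inner stop:** the shaft travelled 50.1 mm between stops, against the 50 mm given. It was pressing at about 8 N with the drum at the rear pillar, and stayed there after release.
- **Bystanders:** I compared the scene pictures by eye and saw no change in the white-knobbed roller or the amber glass. I did not measure them again.
- **Gripper:** it was open, about 0.2 m above the worktop, with near-zero wrist force.

One check disagreed on the way: before closing, the gripper was 6 mm off sideways because the arm was still settling from the previous move. I corrected this before gripping.

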